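# Push a power module home behind a cabinet door

## Robot

A 7-joint arm with a two-finger parallel gripper is mounted at the origin on the work surface. World frame = base frame: x ahead of the robot, y to its left, z up, the work surface at z = 0. Lengths are in mm, angles in degrees, forces in N, time in s.
With the tool pointing down it reaches from about 400 to 850 mm from the base axis. Payload 4.4 kg.
Tool frame: the origin (TCP) lies at the very end of the fingers, on their centre line; the grasp point (between the pads) lies 19 mm behind it (manip.pinch_z is the distance from the TCP to the grasp point, in mm); z points along the fingers, y is the line along which they close (so a half turn about z gives the same grasp; the last joint's range is limited). The gripper opens to 94 mm and grips with 3 to 60 N. Pads are 16 mm wide; open, the fingers measure 119 mm over their backs; the gripper's body (75 mm by 177 mm) begins 78 mm behind the grasp point.
Start: joints at [-67.598, 36.005, 2.206, 86.941, -1.547, 57.084, -1.146], TCP at [286.68, 583.381, 205.478] pointing down, gripper open.
Joint ranges: [-175.42, 175.42], [-21.48, 121.26], [-71.46, 75.88], [10.55, 141.38], [-63.04, 243.04], [13.31, 113.54], [-168.57, 168.57]. Speed limits (degrees/s): [147.25, 147.25, 180, 180, 180, 180, 180].

## Interface

Orientations are given as [roll, pitch, yaw] about the fixed x, y, z axes, in that order (R = Rz(yaw) Ry(pitch) Rx(roll)).
In Python, from workcell import manip, claw, solver, snapshot, calibration, ticket gives the robot as it stands. The module is installed in compiled form; this text tells all that it offers. Calls block until the motion is done:
- manip.move_to(position, orientation): joint-space move of the TCP to a pose.
- manip.move_l(position, orientation=None, speed=150): straight line of the TCP; orientation=None keeps the orientation; speed is the mean speed in mm/s.
- manip.set_joints(angles): joint-space move.
- claw.command_gripper(opening, grip_force=None): finger opening in mm; grip_force is the grip in N (None keeps the last); returns when the fingers have stopped.
- manip.hold(seconds).
- solver.inverse_kinematics(position, orientation): joint angles nearest the present ones, or None.
- manip.get_obs(): the state.
- snapshot(name): name is "side" or "top"; returns the picture (420x560x3 uint8, red, green, blue); there is no depth.
- calibration(name): a dict with "intrinsics" (3x3 intrinsics, pixels), "origin" and "rotation" of the camera in the world. Camera axes: x right, y down, z forward; pixel columns grow to the right and rows downward; lengths in mm; the calibration is good to about 2 mm. A picture is of the moment at which its call begins. calibration takes no time and is no camera call.
A pose or a line that the arm cannot do raises manip.Unreachable and nothing moves.
- ticket.finish_job(): hands the job in; it is judged then, once.
The state is a dict: "t": time; "joints": joint angles; "qvel": joint speeds; "joint_efforts": joint torques, N m; "tool_pos": TCP position; "eef_rot": TCP orientation; "ft_force": force on the tool from outside, world axes, zero at the start; "moment": the same for the moment, N m; "width": finger opening in mm; "gripper_force": force on a finger pad.
Only numpy, scipy, OpenCV 4.12 (cv2) and the standard library are available. Lean on these libraries where they do the work, as an engineer would, in place of code of your own. Each camera call takes 0.05 s, during which the arm holds its last target. There are 200 camera calls.

## Task

On the repair bench stands a small blue power-supply cabinet with its roof panel off. Swing its front door open by the handle to about a right angle or further and leave it open, then push the loose orange-topped module straight back until it sits square and flush against the bolted-down grey module behind it. Do not tip the module, and leave the other things on the bench where they are.

Things in the scene. Friction and masses are not known exactly. Their poses are not given: they have to be found in the camera images.
- cabinet: Blue sheet-steel cabinet, open at the top, fixed: 220 deep (its x) x 180 wide (y) x 115 mm high. Origin at the centre of its underside; x points from the doorway to its back wall, y to its left side. Walls and floor 6 mm thick: inner floor 6 mm above the bench, inside 168 mm wide. No sill: the front end (x = -110 mm) is closed only by the door.
- door (a joint): Hinge of the front door, rad: 0 closed, grows to 1.9 as it swings out towards the robot, about a vertical line at the cabinet's left (+y) front corner. May start up to 0.15 ajar. Light friction (0.12 N m): stays where it is left. Blue door, 178 wide x 111 high x 12 mm thick, top edge 113 mm above the bench.
- door_handle (a point): Middle of the upright steel bar handle near the door's free (right) edge, 72 mm above the bench. Bar 10 mm diameter, top 114 and bottom 29 mm above the bench, axis 40 mm out from the door's face (35 mm clear behind it), on two 8 mm posts 42 and 98 mm above the bench; 155 mm along the door from the hinge. Turns with the door; its x points through the door, inwards.
- door_hinge (a point): Point on the door's vertical hinge line (mid-thickness of the door), 72 mm above the bench.
- loose_module: Loose power module with orange top and front, 60 deep (x) x 120 wide (y) x 75 mm high, about 0.6 kg, standing on the cabinet floor just behind the door, a little askew. Origin at the centre of its underside, x towards its back. Too wide to grasp; while the door is shut no finger fits in front of it.
- loose_front (a point): Centre of the loose module's front (-x) face, half way up.
- loose_back (a point): Centre of the loose module's back (+x) face, half way up (37.5 mm above its underside).
- rear_module: Identical module with grey top, bolted down (fixed) further back in the cabinet, square with it. Origin at the centre of its underside. How far back it sits varies: about 20 to 65 mm of gap to the loose module.
- rear_front (a point): Centre of the rear module's front (-x) face, half way up: the face to butt against; axes as the cabinet's.
- multimeter: Green multimeter lying on the bench to the right of the cabinet, 170 x 80 x 36 mm, origin under its centre. Bystander.
- tape_roll: Amber roll of tape lying flat on the bench in front and to the right of the cabinet, 84 mm diameter x 22 mm, origin under its centre. Bystander.
- screwdriver: Yellow-handled screwdriver lying on the bench to the left of the cabinet. Bystander.
Mind the look-alikes: they are no part of the job. Leave any pink or yellow look-alike of the loose_module alone.

How it is judged (in metres and radians):
On the way, in this order (a step that is already met when the one before it is completed fails the run):
1. the door stands open to at least 1.2 rad (about 70 degrees) and the loose module is still short of the rear one (value of joint door above 1.2 rad and x of loose_back in the frame of rear_front below -0.008 m), for 0.2 s.
2. the loose module sits flush and square against the rear module (x of loose_back in the frame of rear_front above -0.003 m and angle between the x axis of loose_module and the x axis of rear_module, either way round below 0.04 rad), for 0.2 s.
At the end, for the whole second after the job is handed in: The door stands open to at least 1.2 rad (about 70 degrees). The loose module stands upright on the cabinet floor, at rest, its back face within 3 mm of the rear module's front face and square to it within 0.04 rad (2.3 degrees); its side-to-side offset does not matter (all of step 2 and value of joint door above 1.2 rad and x of loose_back in the frame of rear_front below 0.003 m and z of loose_back in the frame of rear_front below 0.004 m and angle between loose_module's own z axis and vertical below 0.05 rad and linear speed of loose_module below 0.01 m/s); the robot touches nothing.
It fails at once if the loose module is tipped by more than 0.3 rad (angle between loose_module's own z axis and vertical above 0.3 rad).
It fails at once if the multimeter, tape roll or screwdriver is moved by more than 30 mm (distance of any of multimeter, tape_roll, screwdriver from where it was at the start of the episode above 0.03 m).
It also fails if it takes over 61 s, if anything falls off the work surface, if the arm or the gripper's body presses on something with over 40 N, if the wrist force passes 120 N, or if a joint passes its speed limit or range.

## Working session

There is one attempt and no reset: what is moved stays moved. The work goes in short steps, each a Python script; the robot and the scene stay as the last script left them, time stands still between calls to the robot, and variables do not carry over. Pictures are saved under pics/ and viewed, at most 10 in all, crops included, and the job is handed in when it is done.

```bash
mkdir -p pics
python3 - <<'E'
from workcell import manip, snapshot, calibration
import cv2, numpy as np
np.set_printoptions(precision=3,suppress=True)
for n in("top","side"):
    im=snapshot(n); cv2.imwrite(f"pics/{n}0.png",im[:,:,::-1]); c=calibration(n); print(n,c)
o=manip.get_obs(); print(o['t'],o['tool_pos'],o['eef_rot'],o['width'])
E
```

```text
top {'intrinsics': array([[398.321,   0.   , 277.777],
       [  0.   , 398.321, 212.768],
       [  0.   ,   0.   ,   1.   ]]), 'origin': array([378.474, -33.868, 888.639]), 'rotation': array([-167.79 ,   -0.291,  -90.658])}
side {'intrinsics': array([[482.622,   0.   , 275.929],
       [  0.   , 482.622, 209.594],
       [  0.   ,   0.   ,   1.   ]]), 'origin': array([  13.664, -565.244,  746.513]), 'rotation': array([-132.54 ,   -0.581,  -45.077])}
0.1 [286.39  582.863 204.663] [-179.905   -0.     153.831] 93.83846542794416
```

View pics/top0.png

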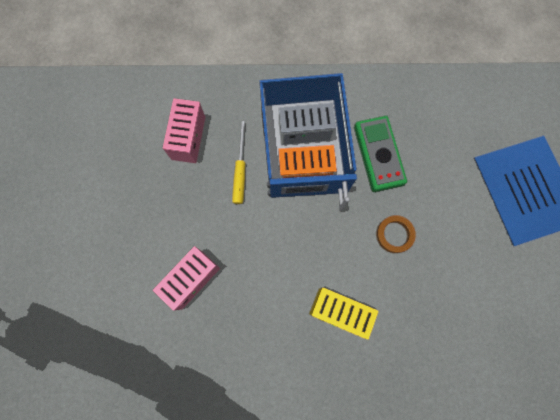

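View pics/side0.png

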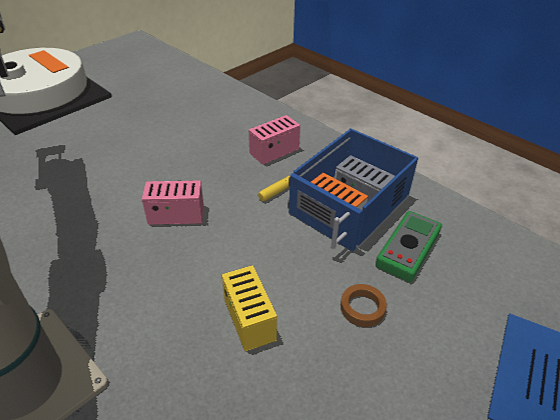

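The top view shows the cabinet at u 260–356, v 73–196, the handle at about (343,195), the orange top near (307,160) and the grey top near (307,118). The tape roll is at (396,234), the meter at (381,153) and the screwdriver at (240,170). I'll zoom in.

```bash
cat > h.py <<'E'
import cv2, numpy as np
from scipy.spatial.transform import Rotation as R
from workcell import manip, claw, solver, snapshot, calibration, ticket
np.set_printoptions(precision=2,suppress=True)
def cast(name,uv,z):
    c=calibration(name); uv=np.atleast_2d(np.array(uv,float))
    d=np.c_[uv,np.ones(len(uv))]@np.linalg.inv(c['intrinsics']).T@R.from_euler('xyz',c['rotation'],degrees=True).as_matrix().T
    o=np.array(c['origin']); return o+d*((z-o[2])/d[:,2])[:,None]
def proj(name,P):
    c=calibration(name); p=(np.atleast_2d(P)-c['origin'])@R.from_euler('xyz',c['rotation'],degrees=True).as_matrix()
    q=p@c['intrinsics'].T; return q[:,:2]/q[:,2:]
def orange(im):
    h=cv2.cvtColor(im,cv2.COLOR_RGB2HSV); m=cv2.inRange(h,(7,190,170),(17,255,255))
    m=cv2.morphologyEx(m,cv2.MORPH_OPEN,np.ones((2,2)))
    return m
E
python3 - <<'E'
from h import *
im=cv2.imread('pics/top0.png'); 
cv2.imwrite('pics/crop0.png',cv2.resize(im[65:215,240:375],None,fx=4,fy=4,interpolation=cv2.INTER_CUBIC)[:, :])
m=orange(im[:,:,::-1].copy()); m[:60]=0
cs,_=cv2.findContours(m,cv2.RETR_EXTERNAL,2); c=max(cs,key=cv2.contourArea)
print(cv2.boxPoints(cv2.minAreaRect(c)), cv2.contourArea(c))
E
```

```text
[[279.84 150.22]
 [334.44 146.45]
 [336.19 171.78]
 [281.59 175.55]] 1304.0
```

View pics/crop0.png

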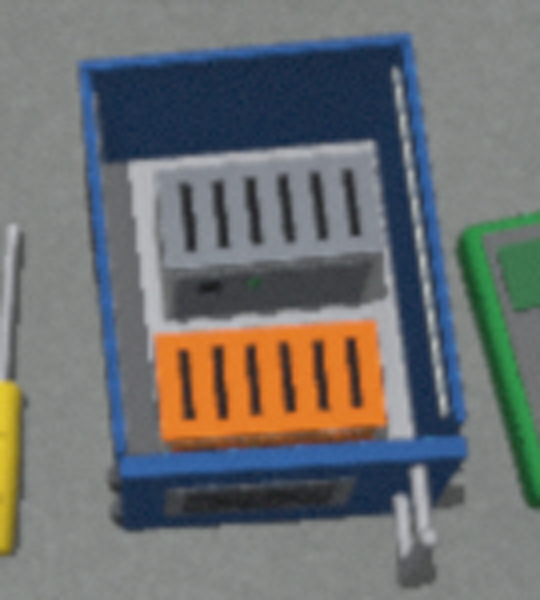

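The crop is 4x with its offset at (240,65). The cabinet's back rim corners are at crop (80,63) and (411,36), the door's top edge runs from (120,458) to (466,440), and the bar top is around (430,535).

Run:
```python
from h import *
f=lambda L: np.array(L)/4+[240-.375,65-.375]
B=cast('top',f([(80,63),(411,36)]),115); print('back corners',B, np.linalg.norm(B[1]-B[0]))
d=B[0]-B[1]; yaw=np.arctan2(d[1],d[0])-np.pi/2; print('cab yaw from back',np.degrees(yaw))
D=cast('top',f([(120,458),(466,440),(120,475),(466,458)]),113); print('door top back L,R, front L,R',D,np.linalg.norm(D[1]-D[0]))
S=cast('top',f([(80,63),(113,440),(411,36),(461,410)]),115); print('side rims',S)
for a,b in((0,1),(2,3)):
    e=S[a]-S[b]; print(np.degrees(np.arctan2(e[1],e[0])),np.linalg.norm(e))
G=cast('top',f([(157,172),(377,142),(384,252),(165,267)]),81); print('grey top',G,[np.linalg.norm(G[i]-G[i-1]) for i in range(4)])
O=cast('top',f([(155,336),(376,321),(385,426),(166,441)]),81); print('orange',O,[np.linalg.norm(O[i]-O[i-1]) for i in range(4)])
print('bar top',cast('top',f([(430,535)]),114), 'post',cast('top',f([(418,468)]),98))
```

```text
back corners [[ 836.19   -4.2   115.  ]
 [ 850.69 -182.23  115.  ]] 178.6229738384824
cab yaw from back 4.656666847493018
door top back L,R, front L,R [[ 616.28  -24.    113.  ]
 [ 624.08 -200.21  113.  ]
 [ 607.31  -23.94  113.  ]
 [ 614.53 -199.71  113.  ]] 176.3859924881848
side rims [[ 836.19   -4.2   115.  ]
 [ 625.22  -20.54  115.  ]
 [ 850.69 -182.23  115.  ]
 [ 639.45 -198.08  115.  ]]
4.4298355568993815 211.60102670556367
4.290634292928352 211.8315033212082
grey top [[ 789.84  -45.12   81.  ]
 [ 806.76 -166.97   81.  ]
 [ 741.5  -168.08   81.  ]
 [ 733.87  -48.78   81.  ]] [np.float64(56.09559592477631), np.float64(123.01799210948721), np.float64(65.2644899890232), np.float64(119.5458300214539)]
orange [[ 694.23  -42.89   81.  ]
 [ 701.66 -162.08   81.  ]
 [ 642.4  -164.43   81.  ]
 [ 635.23  -48.02   81.  ]] [np.float64(59.219178285360684), np.float64(119.42953459140396), np.float64(59.30752448327797), np.float64(116.63391158013758)]
bar top [[ 574.16 -179.27  114.  ]] post [[ 613.96 -177.79   98.  ]]
```

Everything agrees: the cabinet yaw is about 4.3°, the hinge is near (611,-21), the predicted bar at (572,-178) compares with (574,-179) measured, and the gap is about 40 mm. Next I'll check the IK for the arc, then grasp the bar.

```bash
cat >> h.py <<'E'
CY=4.3; H=np.array([611.5,-21.])
def handle(phi):   # phi rad -> bar xy, tool yaw deg
    a=np.radians(CY-90)-phi; t=np.array([np.cos(a),np.sin(a)]); n=np.array([t[1],-t[0]])
    return H+155*t+46*n, CY-np.degrees(phi)
E
python3 - <<'E'
from h import *
print(handle(.034))
for off in (0,180,-180):
    for phi in (.034,.8,1.65):
        p,y=handle(phi); q=solver.inverse_kinematics([*p,65],[180,0,y+off]); print(off,phi,p,q if q is None else np.array(q))
for yy in (CY,CY+180): 
    for x in (610,672): print(np.array(solver.inverse_kinematics([x,-108,30],[180,0,yy])))
print(proj('side',[*handle(.034)[0],114]),proj('side',[*handle(.034)[0],29]))
E
```

```text
(array([ 571.9 , -177.76]), np.float64(2.351943496555201))
0 0.034 [ 571.9  -177.76] [ -6.49  47.43  35.48 102.77 -39.04  42.74 -37.61]
0 0.8 [ 474.29 -106.52] [-23.87  49.19  54.76 120.66 -61.22  44.85 -60.4 ]
0 1.65 [456.69  25.64] [ 10.11  36.33 -24.47 123.58  33.34  26.52 139.25]
180 0.034 [ 571.9  -177.76] [ 19.3   42.25  -7.55 101.99   8.58  36.32  99.11]
180 0.8 [ 474.29 -106.52] [  8.33  35.95   1.49 119.8   -2.12  24.28  59.94]
180 1.65 [456.69  25.64] [-15.36  35.3   12.55 124.29 -19.4   22.21  12.76]
-180 0.034 [ 571.9  -177.76] [ 19.3   42.25  -7.55 101.99   8.58  36.32  99.11]
-180 0.8 [ 474.29 -106.52] [  8.33  35.95   1.49 119.8   -2.12  24.28  59.94]
-180 1.65 [456.69  25.64] [-15.36  35.3   12.55 124.29 -19.4   22.21  12.76]
[-12.4   51.52  34.18 100.16 -41.43  41.66 -41.79]
[-12.43  55.73  36.12  89.49 -40.57  48.51 -46.22]
[12.69 46.53 -8.63 99.37 10.96 34.92 92.01]
[11.37 50.35 -8.21 88.68  9.52 41.66 93.28]
[[335.34 217.28]] [[331.43 247.71]]
```

Run:
```python
from h import *
p,y=handle(.034)
claw.command_gripper(50,15)
manip.move_to([*p,200],[180,0,y+180])
manip.move_l([*p,66],speed=120)
print(manip.get_obs()['ft_force'])
claw.command_gripper(0,15)
o=manip.get_obs(); print(o['t'],o['tool_pos'],o['width'],o['gripper_force'],o['ft_force'])
im=snapshot('side'); cv2.imwrite('pics/g1.png',cv2.resize(im[100:300,240:460],None,fx=3,fy=3)[:,:,::-1])
```

```text
[-0.39 -0.15 -0.57]
5.75 [ 571.85 -178.56   66.06] 9.942917563481805 15.000184178352356 [-0.64 -2.04  1.45]
```

View pics/g1.png

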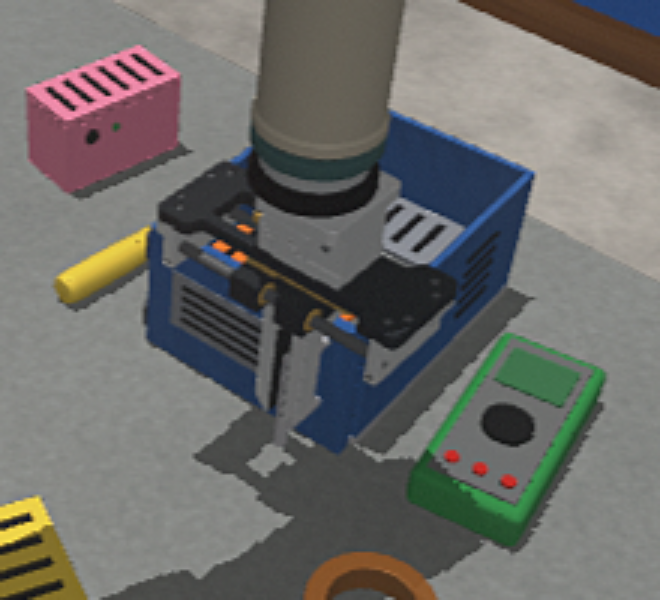

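The fingers have closed on the bar at crop (285,370), with a width of 9.9 mm against the 10 mm bar. Next I'll swing the door along the arc, watching the force.

Run:
```python
from h import *
for phi in np.linspace(.034,1.65,13)[1:]:
    p,y=handle(phi); manip.move_l([*p,66],[180,0,y+180],speed=70)
    o=manip.get_obs(); print(round(o['t'],2),o['tool_pos'],o['width'],o['ft_force'])
    if np.linalg.norm(o['ft_force'])>40: print('STOP');break
else:
    claw.command_gripper(40); manip.move_l([*p,190],speed=150)
    for n in('top','side'): cv2.imwrite(f'pics/{n}2.png',snapshot(n)[:,:,::-1])
    print(manip.get_obs()['t'])
```

```text
6.26 [ 550.71 -171.64   66.05] 9.66990993972069 [-2.25 -3.96  2.06]
6.72 [ 531.29 -162.19   66.04] 9.785710107273653 [-3.4  -4.06  3.08]
7.17 [ 512.89 -150.01   66.  ] 9.384895691834185 [-4.03 -3.5   3.97]
7.63 [ 496.25 -135.34   66.  ] 9.705261431039444 [-4.42 -3.27  4.52]
8.09 [ 481.74 -118.54   65.99] 9.491233164872892 [-4.71 -3.88  4.74]
8.55 [469.64 -99.88  65.97] 9.720258025176264 [-4.12 -2.45  6.5 ]
9.01 [460.21 -79.79  65.95] 9.892400581757421 [-5.53 -2.01  6.34]
9.47 [453.66 -58.69  65.96] 9.610343416372444 [-4.78 -1.14  6.75]
9.93 [450.01 -36.97  65.95] 9.474853679739576 [-4.29  0.64  6.92]
10.38 [449.38 -14.96  65.95] 9.791773733603629 [-3.19  0.32  6.51]
10.84 [451.64   6.89  65.91] 9.48101289913737 [-3.45  0.81  6.33]
11.3 [456.97  28.19  65.95] 9.624700106881779 [-1.68  1.61  5.31]
13.0333
```

View pics/side2.png

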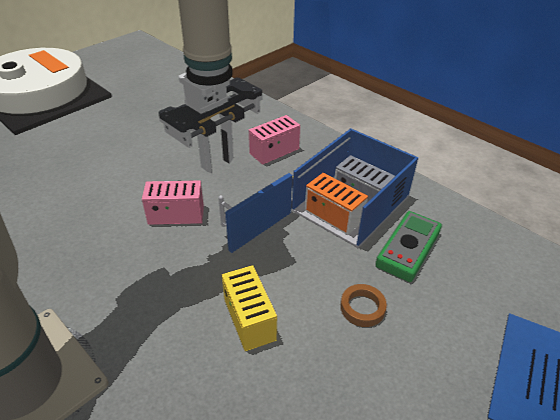

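The door stands open at about 95°. The orange module's front is exposed and nothing else has moved. Next I'll push with the open fingers as a wide, squaring pusher, stopping on contact force.

Run:
```python
from h import *
o3=[180,0,CY+180]; d=np.array([np.cos(np.radians(CY)),np.sin(np.radians(CY))]); F=np.array([638.5,-106.3])
P=lambda s,z:[*(F+s*d),z]
claw.command_gripper(88)
manip.move_to(P(-35,190),o3); manip.move_l(P(-35,30),speed=120)
f0=manip.get_obs()['ft_force']; s=-13
manip.move_l(P(s,30),speed=60)
while s<45:
    s+=4 if s<22 else 1.5
    manip.move_l(P(s,30),speed=25); o=manip.get_obs(); f=(o['ft_force']-f0)[:2]@d
    act=(np.array(o['tool_pos'])[:2]-F)@d
    print(round(o['t'],1),s,round(act,1),round(f,1),round(o['moment'][2],2))
    if f<-18: break
for n in('top','side'): cv2.imwrite(f'pics/{n}3.png',snapshot(n)[:,:,::-1])
```

```text
17.6 -9 -9.0 0.6 0.06
17.9 -5 -5.8 -1.9 -0.02
18.2 -1 -0.8 -0.6 -0.08
18.5 3 3.5 -0.5 -0.05
18.8 7 7.5 -1.4 -0.02
19.1 11 11.5 -1.3 0.03
19.4 15 15.5 -1.4 0.01
19.7 19 19.5 -1.2 -0.01
20.0 23 23.5 -1.9 -0.03
20.3 24.5 24.4 -3.1 -0.02
20.5 26.0 26.2 -2.7 0.0
20.8 27.5 27.6 -1.9 0.11
21.0 29.0 27.6 -4.8 0.12
21.3 30.5 27.5 -9.8 0.17
21.5 32.0 27.4 -12.4 0.36
21.8 33.5 27.3 -15.5 0.5
22.0 35.0 27.2 -18.7 0.71
```

It stopped hard at s≈27.5 and the force rose steadily, so the module is seated. I'll retreat and check it.

Run:
```python
from h import *
o3=[180,0,CY+180]; d=np.array([np.cos(np.radians(CY)),np.sin(np.radians(CY))]); F=np.array([638.5,-106.3])
P=lambda s,z:[*(F+s*d),z]
manip.move_l(P(27,30),speed=40); manip.move_l(P(-25,30),speed=60); manip.move_l(P(-25,200),speed=150)
manip.move_to([300,450,250],[180,0,150])
im=snapshot('top'); print(manip.get_obs()['t'])
a=cv2.resize(im[65:215,240:375],None,fx=4,fy=4,interpolation=cv2.INTER_CUBIC)
b=cv2.resize(im,(0,0),fx=.45,fy=.45); a=np.hstack([a,np.pad(b,((0,600-b.shape[0]),(0,0),(0,0)))])
cv2.imwrite('pics/t4.png',a[:,:,::-1])
m=orange(im); m[:60]=0; c=max(cv2.findContours(m,cv2.RETR_EXTERNAL,2)[0],key=cv2.contourArea); print(cv2.boxPoints(cv2.minAreaRect(c)))
```

```text
27.1333
[[278.55 134.32]
 [332.24 130.02]
 [334.27 155.34]
 [280.57 159.63]]
```

View pics/t4.png

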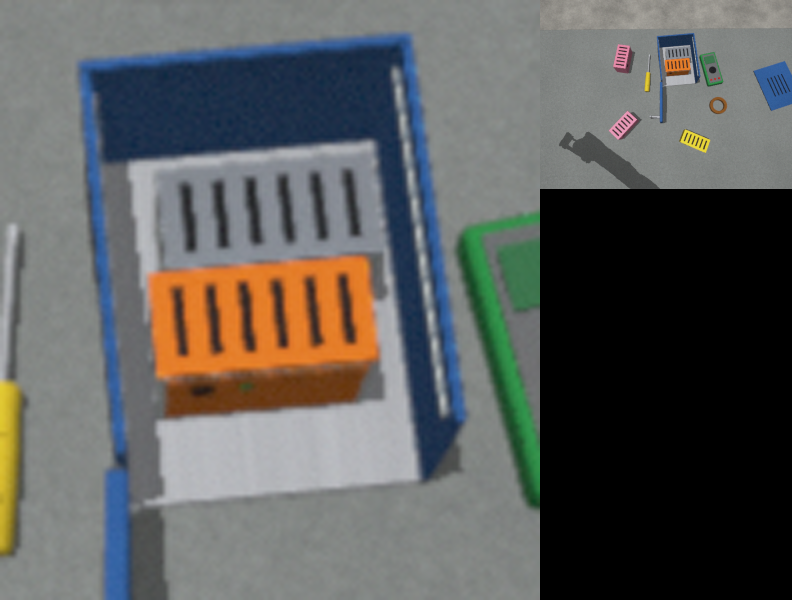

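The picture shows the orange back edge, crop (150,272)–(368,257), lying along the same line and slope as the grey front edge, (165,267)–(384,252). The door is still open, the bystanders haven't moved and the arm is clear.

```bash
python3 -c "
from workcell import ticket
print(ticket.finish_job())"
```

```text
the job is handed in; nothing more can be done
None
```

I handed the job in at about 27 s on the robot's clock; the hand-in call gave no verdict. The door stands open at about 95°, the orange module looks flush and square against the grey one in the last top view, and the bystanders look unmoved.

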